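Pin the press-mould clamp

TASK

The plaster press mould has to be clamped shut: push the steel swing bar all the way down so that its eye sits between the two cheeks of the clevis, then take the steel locking pin by its square grip and thread it in from the right, through the right-hand bush, the bar's eye and the left-hand bush, until the shoulder of its grip meets the right-hand bush. Finish still gripping the pin and holding it there without moving, so that I can put the clip through its nose on the left; leave the cups and the pot standing where they are.

Things in the scene. Friction and masses are not known exactly. Their poses are not given: they have to be found in the camera images.
- clamp: Press-mould clamp fixed to the table: board 244 x 130 x 18 mm with a plaster mould 118 x 98 mm (94 mm high). Origin: centre of the board's underside; x runs along board and bar, away from the robot, y left, z up (at yaw 0). Bar hinge at x = +95 mm; clevis at x = -95 mm: two upright cheeks, 34 mm wide along x, 10 mm thick, 132 mm high, 40 mm apart along y, each with a brass bush.
- clamp_bar (a joint): Angle of the swing bar, rad: 0 = level, down on the mould, eye in line with the bushes (firm stop); grows as the bar rises, up to 1.0. Starts at 0.45 to 0.85 and stays where it is left (stiff hinge; about 5 N at its end moves it).
- bar_hinge (a point): Hinge axis of the swing bar (parallel to the clamp's y), 112 mm above the table, with the clamp's axes.
- bar_press (a point): Point on the bar's upper face, 150 mm from the hinge, to push down; -x along the bar to its end, z out of its upper face, turning with the bar. Bar 18 mm wide, 12 mm thick, centred on the hinge axis. A black knob, 44 mm across, 95 mm from the hinge, reaches 38 mm above the centre line. Eye block (34 mm along the bar, 20 wide, 30 tall, hole 17 mm) centred 190 mm from the hinge.
- bush_right (a point): Centre of the mouth of the right-hand bush (clamp's -y side), in the outer face of its flange (28 mm across, 5 mm proud of the cheek), with the clamp's axes; 112 mm above the table. The pin goes in here along +y. Bore 14.5 mm, 15 mm at the mouth, on one line with the eye and the left-hand bush.
- bush_left (a point): Centre of the mouth of the left-hand bush (clamp's +y side), in the outer face of its flange, 70 mm from that of the right-hand one; the same bore, with the clamp's axes. The pin's nose comes out here.
- pin: Loose steel locking pin, about 0.3 kg, lying right of the clamp on a flat of its grip, axis 11 mm above the table, nose to the left (world +y) within 30 degrees. Origin: on its axis at the shoulder. +y: round shank, 12 mm thick, 115 mm long, last 17 mm tapering to a 4 mm nose. -y: dark square grip, 22 x 22 mm, 70 mm long. Centre of mass about 10 mm behind the shoulder.
- pin_tip (a point): End of the pin's nose, on its axis, 115 mm from the shoulder, with the pin's axes.
- cup_grey: Unfired grey-brown tea cup, 59 mm across, 63 mm tall; origin at the centre of its underside, z up. A bystander.
- cup_white: Unfired pale grey-white tea cup, 61 mm across, 61 mm tall; origin at the centre of its underside, z up. A bystander.
- slip_pot: Small dark round pot, 62 mm across, 46 mm tall; origin at the centre of its underside, z up. A bystander.

How it is judged:
On the way, in this order (a step that is already met when the one before it is completed fails the run):
1. the swing bar is down on the mould (value of joint clamp_bar below 0.05 rad), for 0.2 s.
2. the pin's nose has entered the right-hand bush, with the bar down (value of joint clamp_bar below 0.05 rad and y of pin_tip in the frame of bush_right between 0.008 and 0.06 m and x of pin_tip in the frame of bush_right between -0.007 and 0.007 m and z of pin_tip in the frame of bush_right between -0.007 and 0.007 m), for 0.05 s.
At the end, for the whole second after the job is handed in: Bar below 0.05 rad; pin through both bushes, in line within 0.08 rad and 6 to 7 mm, shoulder within 8 mm of the right-hand bush, nose at least 30 mm out of the left-hand one; fingers still grip it with over 3 N, at rest; cups and pot upright (value of joint clamp_bar below 0.05 rad and y of pin in the frame of bush_right above -0.008 m and x of pin in the frame of bush_right between -0.006 and 0.006 m and z of pin in the frame of bush_right between -0.006 and 0.006 m and y of pin_tip in the frame of bush_left above 0.03 m and x of pin_tip in the frame of bush_left between -0.007 and 0.007 m and z of pin_tip in the frame of bush_left between -0.007 and 0.007 m and angle between the y axis of pin and the y axis of clamp, either way round below 0.08 rad and contact force between the fingers and pin above 3 N and linear speed of pin below 0.02 m/s and angle between each of cup_grey, cup_white, slip_pot's own z axis and vertical below 0.2 rad); the arm keeps its last pose, push and grip.
It fails at once if the grey-brown cup is pushed more than 25 mm or tipped over (distance of cup_grey from where it was at the start of the episode above 0.025 m or angle between cup_grey's own z axis and vertical above 0.5 rad).
It fails at once if the white cup is pushed more than 25 mm or tipped over (distance of cup_white from where it was at the start of the episode above 0.025 m or angle between cup_white's own z axis and vertical above 0.5 rad).
It fails at once if the dark pot is pushed more than 25 mm or tipped over (distance of slip_pot from where it was at the start of the episode above 0.025 m or angle between slip_pot's own z axis and vertical above 0.5 rad).
It also fails if it takes over 51 s, if anything falls off the work surface, if the arm or the gripper's body presses on something with over 40 N, if the wrist force passes 120 N, or if a joint passes its speed limit or range.

ROBOT

A 6-joint arm with a two-finger parallel gripper is mounted at the origin on a cart in front of the work surface, level with it; the furniture and walls round the work are solid. World frame = base frame: x ahead of the robot, y to its left, z up, the work surface at z = 0. Lengths are in m, angles in rad, forces in N, time in s.
With the tool pointing down it reaches from about 0.35 to 0.925 m from the base axis. Payload 6.4 kg.
Tool frame: the origin (TCP) lies at the very end of the fingers, on their centre line; the grasp point (between the pads) lies 19 mm behind it (env.pinch_z is the distance from the TCP to the grasp point, in m); z points along the fingers, y is the line along which they close (so a half turn about z gives the same grasp; the last joint's range is limited). The gripper opens to 94 mm and grips with 3 to 60 N. Pads are 16 mm wide; open, the fingers measure 119 mm over their backs; the gripper's body (75 mm by 177 mm) begins 78 mm behind the grasp point.
Start: joints at [-1.319, 0.245, 1.558, -0, 1.339, -0.174], TCP at [0.268, -0.592, 0.205] pointing down, gripper open.
Joint ranges: [-3.13, 3.13], [-1.02, 2.26], [0.13, 2.54], [-0.95, 4.09], [0.21, 2.88], [-2.74, 2.74]. Speed limits (rad/s): [2.57, 2.57, 3.14, 3.14, 3.14, 3.14].

INTERFACE

Orientations are given as [roll, pitch, yaw] about the fixed x, y, z axes, in that order (R = Rz(yaw) Ry(pitch) Rx(roll)).
In Python, from workcell import env gives the robot as it stands.
- The arm moves only by the shell command python3 -m crank 'ROWS' [FORCE]. ROWS is JSON, a list of rows, each a list of 7 numbers: the shift along the tool's x, y, z normalised to -1 to 1, where 1 is 25 cm, then the turn, a rotation vector about the tool's x, y, z normalised to -1 to 1, where 1 is 2 pi rad, then the opening, from -1 (shut) to 1 (fully open). A call has 1 to 10 rows; each row shifts and turns the commanded pose from where the row before left it, along the tool's axes as they then stand; what a row does not reach is not made up. A row lasts 1/10 s, in which the tool goes at most 50 mm and 8.59 degrees, less where a joint would pass 70% of its speed; a pose out of reach is approached as far as the arm can. A call with a number of a shift or a turn outside -1 to 1 is refused whole. A call with a gripper value outside its range is refused whole. The fingers move at their own pace and stop on an object; FORCE is the grip in N (left out, the last holds). Time passes only in rows, so rows that do not move let the fingers close. It gives the time, the measured TCP pose, the force, the opening and the grip force at its end, in the units of the state.
- env.read_state(): the state, without advancing time (a new reading comes with each control period).
- env.get_image(name): name is "scene" or "top" or "wrist"; returns a dict with "pixels" (384x512x3 uint8, red, green, blue), "camera_matrix" (3x3 intrinsics, pixels), "world_from_camera" (4x4, takes a point from camera to world coordinates); the wrist camera has in their place "tool_from_camera" (4x4, takes a point from camera to tool coordinates, whose origin is the TCP and whose axes are the flange's). Camera axes: x right, y down, z forward; pixel columns grow to the right and rows downward; lengths in m; the calibration is good to about 2 mm. A picture is of the moment at which its call begins: read the wrist's pose just before it. There is no depth.
- env.sign_off(): hands the job in; it is judged then, once.
The state is a dict: "time_s": time; "joints": joint angles; "joint_vel": joint speeds; "joint_efforts": joint torques, N m; "ee_pos": TCP position; "tool_rot": TCP orientation; "wrist_force": force on the tool from outside, world axes, zero at the start; "torque": the same for the moment, N m; "grip_width": opening from 0.0 (shut) to 1.0 (fully open); "finger_force": force on a finger pad.
Only numpy, scipy, OpenCV 4.12 (cv2) and the standard library are available. Lean on these libraries where they do the work, as an engineer would, in place of code of your own. Each camera call takes 0.05 s, during which the arm holds its last target. There are 200 camera calls.

## Working session

There is one attempt and no reset: what is moved stays moved. The work goes in short steps, Python scripts to look and compute and a shell command to move; the robot and the scene stay as the last step left them, time stands still between calls to the robot, and variables do not carry over. Pictures are saved under pics/ and viewed, at most 10 in all, crops included, and the job is handed in when it is done.

```bash
mkdir -p pics; ls
python3 - <<'E'
from workcell import env
import cv2,numpy as np
s=env.read_state();print({k:np.round(v,3).tolist() for k,v in s.items()}, env.pinch_z)
for n in("scene","top"):
    d=env.get_image(n);cv2.imwrite(f"pics/{n}0.png",d["pixels"][:,:,::-1]);np.savez(f"{n}0.npz",**d)
    print(n,d["camera_matrix"].round(1).tolist(),d["world_from_camera"].round(3).tolist())
E
```

```text
pics
{'time_s': 0.0, 'joints': [-1.319, 0.246, 1.559, -0.0, 1.339, -0.174], 'joint_vel': [-0.001, 0.0, 0.002, -0.001, 0.001, -0.0], 'joint_efforts': [-0.002, -41.583, -31.461, 0.068, 0.033, -0.0], 'ee_pos': [0.268, -0.591, 0.204], 'tool_rot': [-3.14, -0.0, 0.426], 'wrist_force': [-0.065, -0.581, -0.417], 'torque': [0.021, -0.012, -0.033], 'finger_force': 0.0, 'grip_width': 1.0} 0.0188
scene [[458.3, 0.0, 255.5], [0.0, 458.3, 196.6], [0.0, 0.0, 1.0]] [[-0.68, -0.505, 0.532, -0.091], [-0.734, 0.464, -0.497, 0.61], [0.004, -0.728, -0.685, 0.937], [0.0, 0.0, 0.0, 1.0]]
top [[450.8, 0.0, 251.3], [0.0, 450.8, 189.4], [0.0, 0.0, 1.0]] [[0.023, -0.995, 0.096, 0.446], [-1.0, -0.021, 0.022, -0.012], [-0.02, -0.097, -0.995, 1.156], [0.0, 0.0, 0.0, 1.0]]
```

View pics/scene0.png

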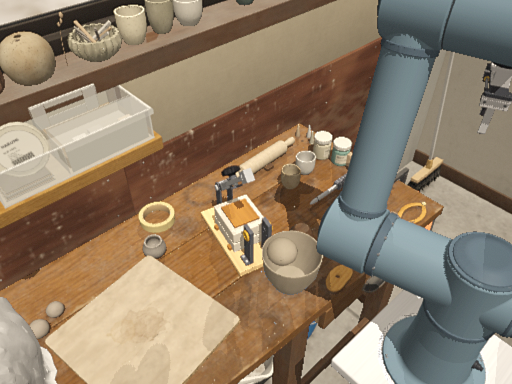

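View pics/top0.png

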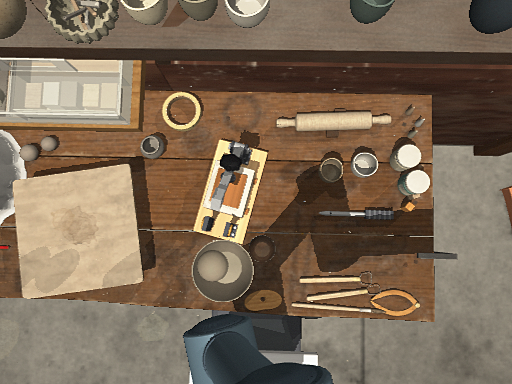

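The top view shows the clamp at about (231,190) px, hinge end up. The pin lies at (320–393, 213) with its nose to the left, the cups are at (331,169) and (365,164), and a bowl sits next to the clevis. I'll zoom in.

Run:
```python
import cv2,numpy as np
a=cv2.imread("pics/top0.png");b=cv2.imread("pics/scene0.png")
A=cv2.resize(a[130:260,180:310],None,fx=4.6,fy=4.6,interpolation=cv2.INTER_CUBIC)[:, :]
B=cv2.resize(b[150:280,190:350],None,fx=1,fy=1)
cv2.imwrite("pics/topz.png",A)
cv2.imwrite("pics/scenez.png",cv2.resize(b[150:270,190:350],None,fx=5,fy=5,interpolation=cv2.INTER_CUBIC))
```

```text
(no output)
```

View pics/topz.png

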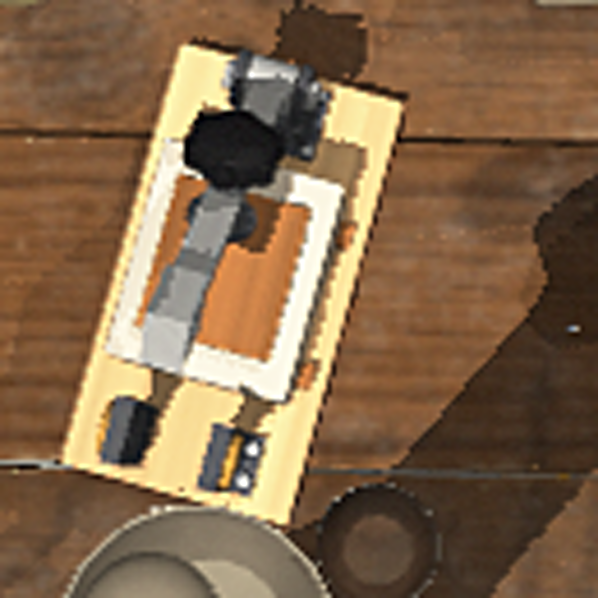

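View pics/scenez.png

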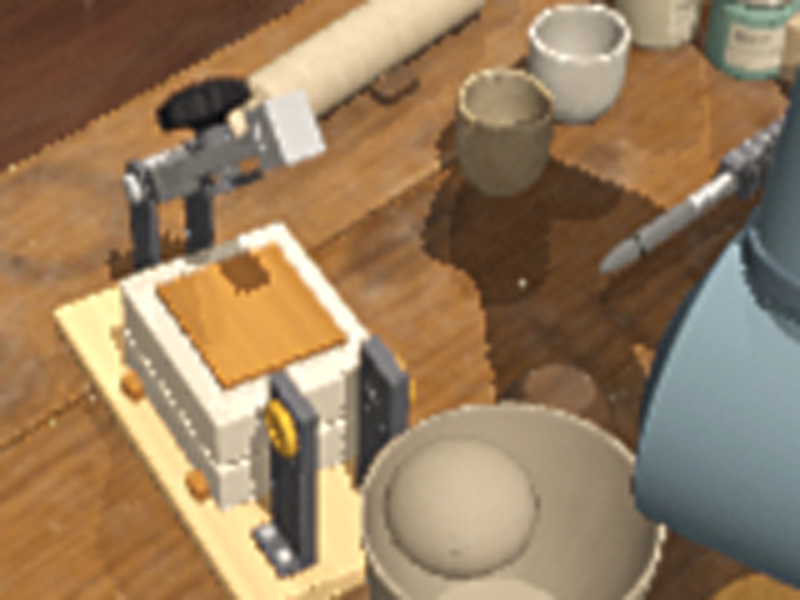

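The board is in full view, corners at about (220,139), (268,152), (194,231) and (242,244) px. The bar is raised, and the bowl's rim is just in front of the right cheek. Next I'll measure positions.

```bash
cat > h.py <<'E'
import numpy as np,cv2
def load(n): return dict(np.load(n+".npz"))
def ray(d,p,z,T=None):
    T=d["world_from_camera"] if T is None else T
    v=T[:3,:3]@np.linalg.solve(d["camera_matrix"],[p[0],p[1],1.]);o=T[:3,3]
    return o+v*(z-o[2])/v[2]
def proj(d,X,T=None):
    T=d["world_from_camera"] if T is None else T
    q=d["camera_matrix"]@(T[:3,:3].T@(np.asarray(X,float)-T[:3,3]));return q[:2]/q[2]
E
python3 - <<'E'
from h import *
t=load("top0");s=load("scene0")
hsv=cv2.cvtColor(t["pixels"],cv2.COLOR_RGB2HSV)
c=[np.array(p)/4.6+[180,130]-.4 for p in [(185,43),(405,100),(65,465),(287,523)]]
W=[ray(t,p,.018) for p in c]
for w in W: print(w.round(4))
ctr=np.mean(W,0);print("ctr",ctr.round(4),"L",np.linalg.norm(W[0]-W[2]),np.linalg.norm(W[1]-W[3]),"w",np.linalg.norm(W[0]-W[1]),np.linalg.norm(W[2]-W[3]))
e=(W[0]-W[2])+(W[1]-W[3]);yaw=np.arctan2(e[1],e[0]);f=(W[0]-W[1])+(W[2]-W[3]);print("yaw",yaw,np.arctan2(f[1],f[0])-np.pi/2)
R=np.array([[np.cos(yaw),-np.sin(yaw)],[np.sin(yaw),np.cos(yaw)]])
def cl(x,y,z): return np.r_[ctr[:2]+R@[x,y],z]
for a in np.arange(.4,.9,.05):
    E=cl(.095-.207*np.cos(a)+.015*np.sin(a),0,.112+.207*np.sin(a)+.015*np.cos(a))
    print(round(a,2),"top eye end",proj(t,E).round(1),"scene",proj(s,E).round(1))
print("cheek top R centre exp",proj(t,cl(-.095,-.025,.132)),"L",proj(t,cl(-.095,.025,.132)))
print("bushR",cl(-.095,-.035,.112),proj(s,cl(-.095,.035,.112)))
# pin
g=t["pixels"].astype(int);roi=np.zeros(g.shape[:2],bool);roi[203:224,312:398]=1
m=(hsv[...,1]<70)&roi&(g.max(2)>50)
n,l,st,ce=cv2.connectedComponentsWithStats(m.astype(np.uint8),connectivity=8);k=1+np.argmax(st[1:,4]);print("pin",st[k])
ys,xs=np.nonzero(l==k);vx,vy,x0,y0=cv2.fitLine(np.c_[xs,ys].astype(np.float32),2,0,.01,.01).ravel()
P=[ray(t,(x,y0+vy/vx*(x-x0)),.011) for x in (xs.min(),xs.max()+.0)];print(P,np.linalg.norm(P[0]-P[1]))
for nm,p,z in(("grey",(331,169),.06),("white",(365,164),.06),("pot",(152,146),.045),("jar1",(406,157),.08),("jar2",(414,183),.08),("bowl",(222,270),.08)):print(nm,ray(t,p,z).round(3))
cv2.imwrite("pics/pinz.png",cv2.resize(t["pixels"][195:230,310:425,::-1],None,fx=6.9,fy=6.9,interpolation=cv2.INTER_CUBIC))
E
```

```text
[0.6847 0.0973 0.018 ]
[ 0.6549 -0.026   0.018 ]
[0.4487 0.1561 0.018 ]
[0.42   0.0337 0.018 ]
ctr [0.5521 0.0653 0.018 ] L 0.24320492511045647 0.24230287639989087 w 0.12689635660178525 0.12577035031891384
yaw -0.24659127822854685 -0.23367476079395333
0.4 top eye end [213.5 223.2] scene [256.8 200.5]
0.45 top eye end [213.7 220.8] scene [255.8 196.4]
0.5 top eye end [214.  218.2] scene [254.7 192.1]
0.55 top eye end [214.3 215.3] scene [253.5 187.9]
0.6 top eye end [214.7 212.1] scene [252.2 183.6]
0.65 top eye end [215.2 208.8] scene [250.8 179.2]
0.7 top eye end [215.8 205.2] scene [249.3 174.9]
0.75 top eye end [216.5 201.3] scene [247.8 170.6]
0.8 top eye end [217.2 197.3] scene [246.1 166.4]
0.85 top eye end [218.1 193.1] scene [244.5 162.2]
cheek top R centre exp [226.85596148 229.07168891] L [205.68439327 223.18337301]
bushR [0.45141733 0.05451738 0.112     ] [244.93083834 234.91374641]
pin [319 210  75  10 429]
[array([ 0.50168384, -0.15911382,  0.011     ]), array([ 0.50107964, -0.34522498,  0.011     ])] 0.18611213691652395
grey [ 0.606 -0.181  0.06 ]
white [ 0.62  -0.264  0.06 ]
pot [0.658 0.265 0.045]
jar1 [ 0.636 -0.357  0.08 ]
jar2 [ 0.574 -0.375  0.08 ]
bowl [0.358 0.077 0.08 ]
```

View pics/pinz.png

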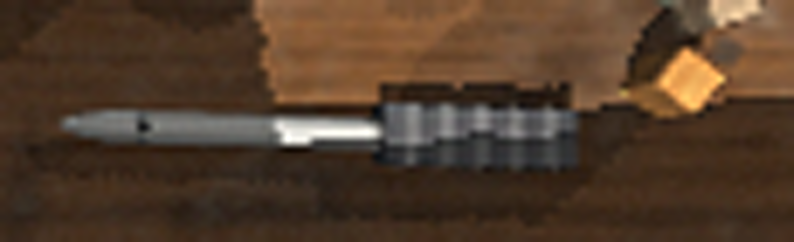

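Board size comes out as 243 x 126 mm (given 244 x 130) and the pin as 186 mm (given 185), so the measurements hold up. Clamp yaw is about -0.24, bar angle about 0.77, and the pin's tip is at (0.502, -0.159) with yaw about 0. Next I rotate, rise and close, then move over the press point.

```bash
python3 -m crank '[[0,0,-0.053,0,0,-0.0238,-1],[0,0,-0.053,0,0,-0.0238,-1],[0,0,-0.053,0,0,-0.0238,-1],[0,0,-0.053,0,0,-0.0238,-1],[0,0,-0.053,0,0,-0.0238,-1],[0,0,-0.053,0,0,-0.0238,-1],[0,0,0,0,0,-0.0012,-1]]' 20
python3 -m crank '[[0.157,0.026,0,0,0,0,-1],[0.157,0.026,0,0,0,0,-1],[0.157,0.026,0,0,0,0,-1],[0.157,0.026,0,0,0,0,-1],[0.157,0.026,0,0,0,0,-1],[0.157,0.026,0,0,0,0,-1],[0.157,0.026,0,0,0,0,-1],[0.157,0.026,0,0,0,0,-1],[0.157,0.026,0,0,0,0,-1]]'
```

```text
time_s: 0.8
ee_pos: [0.2687, -0.5927, 0.2868]
tool_rot: [3.14, 0.003, 1.331]
wrist_force: [0.4, -0.2, -0.8]
grip_width: 0.438
finger_force: 0.0
time_s: 1.7
ee_pos: [0.4094, -0.2609, 0.2838]
tool_rot: [-3.14, -0.001, 1.327]
wrist_force: [1.1, 0.3, 0.1]
grip_width: 0.008
finger_force: 0.0
```

```bash
python3 -m crank '[[0.157,0.026,0,0,0,0,-1],[0.157,0.026,0,0,0,0,-1],[0.157,0.026,0,0,0,0,-1],[0.157,0.026,0,0,0,0,-1],[0.157,0.026,0,0,0,0,-1],[0.157,0.026,0,0,0,0,-1],[0.157,0.026,0,0,0,0,-1],[0.157,0.026,0,0,0,0,-1],[0.157,0.026,0,0,0,0,-1],[0,0,0,0,0,0,-1]]'
python3 - <<'E'
from h import *
from workcell import env
s=env.read_state();d=env.get_image("wrist")
np.savez("w1.npz",pos=s["ee_pos"],rot=s["tool_rot"],**d);cv2.imwrite("pics/w1.png",d["pixels"][:,:,::-1])
print(s["ee_pos"],s["tool_rot"],d["tool_from_camera"].round(3).tolist(),d["camera_matrix"].round(1).tolist())
E
```

```text
time_s: 2.7
ee_pos: [0.5504, 0.0699, 0.2835]
tool_rot: [-3.139, -0.001, 1.332]
wrist_force: [0.4, -0.5, 0.7]
grip_width: -0.001
finger_force: 0.0
[0.55040689 0.06990134 0.28346289] [-3.13949959e+00 -5.67857000e-04  1.33238963e+00] [[0.001, -0.964, -0.266, 0.078], [1.0, 0.001, 0.001, -0.0], [-0.001, -0.266, 0.964, -0.181], [0.0, 0.0, 0.0, 1.0]] [[319.4, 0.0, 252.6], [0.0, 319.4, 191.2], [0.0, 0.0, 1.0]]
```

View pics/w1.png

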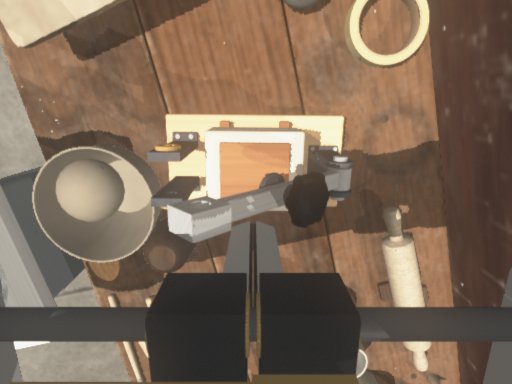

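The wrist view shows the board's far edge corners at (166,115) and (343,117), the bar eye at about (195,218) and the cheek tops at (165,155) and (178,190). The fingertips at (255,225) are over the bar. I'll check the clamp pose with these points.

```bash
cat >> h.py <<'E'
from scipy.spatial.transform import Rotation as Ro
def wT(w):
    T=np.eye(4);T[:3,:3]=Ro.from_euler("xyz",w["rot"]).as_matrix();T[:3,3]=w["pos"];return T@w["tool_from_camera"]
YAW=-.24;CT=np.array([.5521,.0653])
def clf(X,yaw=YAW): c,s=np.cos(yaw),np.sin(yaw);return np.array([[c,s],[-s,c]])@(np.asarray(X)[:2]-CT)
def clw(x,y,z,yaw=YAW): c,s=np.cos(yaw),np.sin(yaw);return np.r_[CT+np.array([[c,-s],[s,c]])@[x,y],z]
E
python3 - <<'E'
from h import *
w=load("w1");T=wT(w);hsv=cv2.cvtColor(w["pixels"],cv2.COLOR_RGB2HSV)
P=[ray(w,p,.018,T) for p in((166,115),(343,117))]
print(P,[clf(p) for p in P],"yaw",np.arctan2(*(P[1]-P[0])[[1,0]]),np.linalg.norm(P[1]-P[0]))
for nm,X in(("Lbush",(-.095,.035,.112)),("Rcheek in top corners",(-.078,-.02,.132)),("",(-.112,-.02,.132)),("Lcheek inner",(-.078,.02,.132)),("",(-.112,.02,.132)),("mould corner",(-.059,.049,.094)),("mould",(.059,.049,.094))):print(nm,proj(w,clw(*X),T).round(1))
m=cv2.inRange(hsv,(18,130,100),(32,255,255));m[:,:140]=0;m[:,190:]=0;m[:135]=0;m[175:]=0
ys,xs=np.nonzero(m);print("brass",xs.min(),xs.max(),ys.min(),ys.max())
cv2.imwrite("pics/w1z.png",cv2.resize(w["pixels"][105:250,140:360,::-1],None,fx=3.6,fy=3.6,interpolation=cv2.INTER_CUBIC))
E
```

```text
[array([0.45011613, 0.15790198, 0.018     ]), array([0.68361331, 0.09866772, 0.018     ])] [array([-0.12107254,  0.06570598]), array([0.11981228, 0.06367239])] yaw -0.24844196408356328 0.24089339447771943
Lbush [169.2 146.7]
Rcheek in top corners [183.6 199.8]
 [152.3 199.8]
Lcheek inner [181.5 163.5]
 [149.2 163.4]
mould corner [203.8 132.5]
mould [306.9 132.8]Traceback (most recent call last):
  File "<stdin>", line 7, in <module>
    return umr_minimum(a, axis, None, out, keepdims, initial, where)
ValueError: zero-size array to reduction operation minimum which has no identity
```

The predicted brass bush position matches to about 1 px. Now I push the bar down along its arc.

```bash
python3 -m crank '[[-0.016,0,0.154,0,0,0,-1],[0,-0.036,0.116,0,0,0,-1],[0,-0.04,0.064,0,0,0,-1],[0,-0.036,0.056,0,0,0,-1],[0,-0.028,0.052,0,0,0,-1],[0,-0.024,0.06,0,0,0,-1],[0,-0.016,0.052,0,0,0,-1],[0,-0.012,0.056,0,0,0,-1],[0,0,0,0,0,0,-1]]'
python3 -m crank '[[0,0,0.028,0,0,0,-1],[0,0,0.02,0,0,0,-1],[0,0,0.008,0,0,0,-1],[0,0,0,0,0,0,-1]]'
```

```text
time_s: 3.65
ee_pos: [0.5006, 0.0742, 0.1298]
tool_rot: [-3.137, 0.001, 1.33]
wrist_force: [-0.3, 1.5, 1.0]
grip_width: 0.005
finger_force: 0.0
time_s: 4.05
ee_pos: [0.5029, 0.074, 0.1185]
tool_rot: [3.141, -0.0, 1.331]
wrist_force: [-0.7, -0.4, -0.2]
grip_width: 0.005
finger_force: 0.0
```

Run:
```python
from h import *
from workcell import env
s=env.read_state();d=env.get_image("wrist");t=env.get_image("scene")
np.savez("w2.npz",pos=s["ee_pos"],rot=s["tool_rot"],**d)
a=cv2.resize(d["pixels"][110:260,140:360],(400,300));b=cv2.resize(t["pixels"][150:270,170:330],(400,300))
cv2.imwrite("pics/w2.png",np.hstack([a,b])[:,:,::-1])
```

```text
(no output)
```

View pics/w2.png

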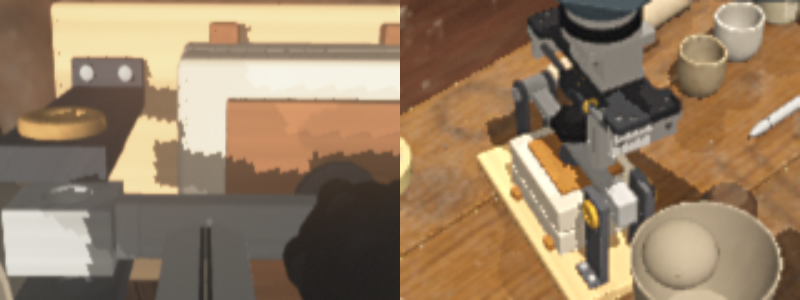

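The fingertips are on the bar next to the knob, and the bar's eye is between the cheeks. I'll press until I feel the stop.

```bash
python3 -m crank '[[0,0,0.008,0,0,0,-1],[0,0,0.008,0,0,0,-1],[0,0,0,0,0,0,-1]]'; python3 -m crank '[[0,0,0.008,0,0,0,-1],[0,0,0,0,0,0,-1],[0,0,0,0,0,0,-1]]'
```

```text
time_s: 4.45
ee_pos: [0.5032, 0.0739, 0.1179]
tool_rot: [-3.141, 0.0, 1.331]
wrist_force: [-9.0, 0.5, 20.2]
grip_width: 0.004
finger_force: 10.4
time_s: 4.75
ee_pos: [0.5033, 0.0739, 0.1178]
tool_rot: [-3.141, 0.001, 1.331]
wrist_force: [-16.2, 0.2, 33.1]
grip_width: 0.001
finger_force: 15.9
```

The firm stop is at TCP z = 0.1178 (0.118 expected for a level bar) with 33 N, so the bar is down. I rise, turn, go above the pin and open the gripper.

```bash
python3 -m crank '[[0,0,-0.1,0,0,0,-1],[0,0,-0.12,0,0,0,-1],[0,0,-0.12,0,0,0,-1],[0,0,-0.12,0,0,0,-1],[0,0,-0.04,0,0,-0.0189,0],[0,0,0,0,0,-0.0189,0],[-0.148,0,0,0,0,0,1],[-0.148,0,0,0,0,0,1],[-0.148,0,0,0,0,0,1],[-0.148,0,0,0,0,0,1]]'
python3 -m crank '[[-0.148,0,0,0,0,0,1],[-0.148,0,0,0,0,0,1],[-0.148,0,0,0,0,0,1],[-0.148,0,0,0,0,0,1],[-0.148,0,0,0,0,0,1],[-0.148,0,0,0,0,0,1],[0,0,0,0,0,0,1]]'
python3 - <<'E'
from h import *
from workcell import env
s=env.read_state();d=env.get_image("wrist")
np.savez("w3.npz",pos=s["ee_pos"],rot=s["tool_rot"],**d);cv2.imwrite("pics/w3.png",d["pixels"][:,:,::-1])
print(s["ee_pos"],s["tool_rot"],s["wrist_force"])
a=load("top0");b=load("scene0")
for h in(.05,.06,.07,.08,.09,.1):print(h,np.linalg.norm(ray(a,(414,181),h)-ray(b,(342,143),h)).round(4))
E
```

```text
time_s: 5.75
ee_pos: [0.5021, -0.0754, 0.2376]
tool_rot: [3.141, 0.0, 1.568]
wrist_force: [0.4, -0.2, -0.1]
grip_width: 0.48
finger_force: 0.0
time_s: 6.45
ee_pos: [0.5011, -0.2997, 0.2372]
tool_rot: [-3.141, 0.001, 1.564]
wrist_force: [-0.5, 0.1, -0.5]
grip_width: 0.998
finger_force: 0.0
[ 0.50110454 -0.29971617  0.23724453] [-3.14149938e+00  9.61024669e-04  1.56372484e+00] [-0.53623065  0.11020992 -0.48353974]
0.05 0.0273
0.06 0.0173
0.07 0.0082
0.08 0.0073
0.09 0.0159
0.1 0.0259
```

View pics/w3.png

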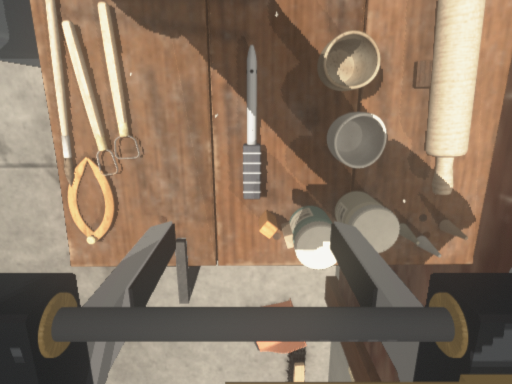

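The wrist view shows the pin with its nose at (252,45), shoulder at (252,145) and grip end at (252,198). The jar is about 75 mm tall, so it is under the gripper body, which will be at 99 mm.

Run:
```python
from h import *
w=load("w3");T=wT(w)
g=cv2.cvtColor(w["pixels"],cv2.COLOR_RGB2HSV);m=(g[...,1]<75)&(g[...,2]>45);r=np.zeros_like(m);r[38:205,238:266]=1
n,l,st,ce=cv2.connectedComponentsWithStats((m&r).astype(np.uint8));k=1+np.argmax(st[1:,4]);print(st[k])
for y in(50,70,100,130,150,170,190): x=np.nonzero(l[y]==k)[0];print(y,x.min(),x.max())
for p,z in(((252.3,45),.011),((252.3,145),.011),((252.3,145),.022),((252.3,198),.011),((252.3,198),.022)):print(p,z,ray(w,p,z,T).round(4))
```

```text
[ 242   44   20  155 2016]
50 248 254
70 246 256
100 246 256
130 247 256
150 243 260
170 243 260
190 243 260
(252.3, 45) 0.011 [ 0.5017 -0.1568  0.011 ]
(252.3, 145) 0.011 [ 0.501  -0.2739  0.011 ]
(252.3, 145) 0.022 [ 0.501  -0.2725  0.022 ]
(252.3, 198) 0.011 [ 0.5005 -0.3442  0.011 ]
(252.3, 198) 0.022 [ 0.5006 -0.3409  0.022 ]
```

```bash
python3 -m crank '[[0,0,0.114,0,0,0,1],[0,0,0.114,0,0,0,1],[0,0,0.114,0,0,0,1],[0,0,0.114,0,0,0,1],[0,0,0.114,0,0,0,1],[0,0,0.114,0,0,0,1],[0,0,0.114,0,0,0,1],[0,0,0.1,0,0,0,1],[0,0,0.024,0,0,0,1],[0,0,0,0,0,0,1]]'
python3 -m crank '[[0,0,0,0,0,0,-1],[0,0,0,0,0,0,-1],[0,0,0,0,0,0,-1],[0,0,0,0,0,0,-1],[0,0,0,0,0,0,-1],[0,0,0,0,0,0,-1],[0,0,0,0,0,0,-1],[0,0,0,0,0,0,-1],[0,0,0,0,0,0,-1],[0,0,0,0,0,0,-1]]' 45
```

```text
time_s: 7.5
ee_pos: [0.5014, -0.2947, 0.0064]
tool_rot: [-3.14, -0.001, 1.569]
wrist_force: [-0.5, -0.5, 0.1]
grip_width: 1.003
finger_force: 0.0
time_s: 8.5
ee_pos: [0.5013, -0.296, 0.0069]
tool_rot: [-3.141, -0.0, 1.568]
wrist_force: [-2.1, -0.1, 0.3]
grip_width: 0.227
finger_force: 45.0
```

The pin is gripped (21 mm, 45 N). I lift and turn to the clamp's yaw, then measure the pin in hand and the bowl height.

```bash
python3 -m crank '[[0,0,-0.06,0,0,0,-1],[0,0,-0.12,0,0,0,-1],[0,0,-0.12,0,0,0,-1],[0,0,-0.12,0,0,0,-1],[0,0,-0.12,0,0,0,-1],[0,0,-0.06,0,0,0.0192,-1],[0,0,0,0,0,0.0192,-1],[0,0,0,0,0,0,-1]]'
python3 - <<'E'
from h import *
from workcell import env
a=load("top0");b=load("scene0");w=load("w1");T=wT(w)
for h in(.04,.06,.07,.08,.09,.1,.12):print(h,ray(a,(223,270),h).round(3),ray(b,(292,253),h).round(3),ray(w,(96,204),h,T).round(3), np.linalg.norm(ray(a,(193,270),h)-ray(a,(253,270),h)).round(3))
s=env.read_state();d=env.get_image("wrist");np.savez("w4.npz",pos=s["ee_pos"],rot=s["tool_rot"],**d)
print(s["ee_pos"],s["tool_rot"],s["wrist_force"],s["finger_force"])
cv2.imwrite("pics/w4.png",np.hstack([cv2.resize(d["pixels"][0:384,160:352],(300,600)),cv2.resize(b["pixels"][210:310,240:340],(500,600))])[:,:,::-1])
E
```

```text
time_s: 9.3
ee_pos: [0.5019, -0.2961, 0.1582]
tool_rot: [3.14, 0.001, 1.327]
wrist_force: [0.6, -0.0, -3.4]
grip_width: 0.23
finger_force: 45.0
0.04 [0.355 0.078 0.04 ] [0.391 0.033 0.04 ] [0.324 0.065 0.04 ] 0.147
0.06 [0.356 0.076 0.06 ] [0.38  0.046 0.06 ] [0.336 0.069 0.06 ] 0.144
0.07 [0.357 0.075 0.07 ] [0.375 0.052 0.07 ] [0.342 0.071 0.07 ] 0.143
0.08 [0.358 0.074 0.08 ] [0.37  0.059 0.08 ] [0.347 0.072 0.08 ] 0.142
0.09 [0.359 0.074 0.09 ] [0.364 0.065 0.09 ] [0.353 0.074 0.09 ] 0.14
0.1 [0.359 0.073 0.1  ] [0.359 0.072 0.1  ] [0.359 0.076 0.1  ] 0.139
0.12 [0.361 0.071 0.12 ] [0.348 0.085 0.12 ] [0.37 0.08 0.12] 0.137
[ 0.50186863 -0.29608637  0.15823134] [3.14010295e+00 5.88859135e-04 1.32717805e+00] [ 0.60671074 -0.00529243 -3.35795118] 44.99949753284454
```

View pics/w4.png

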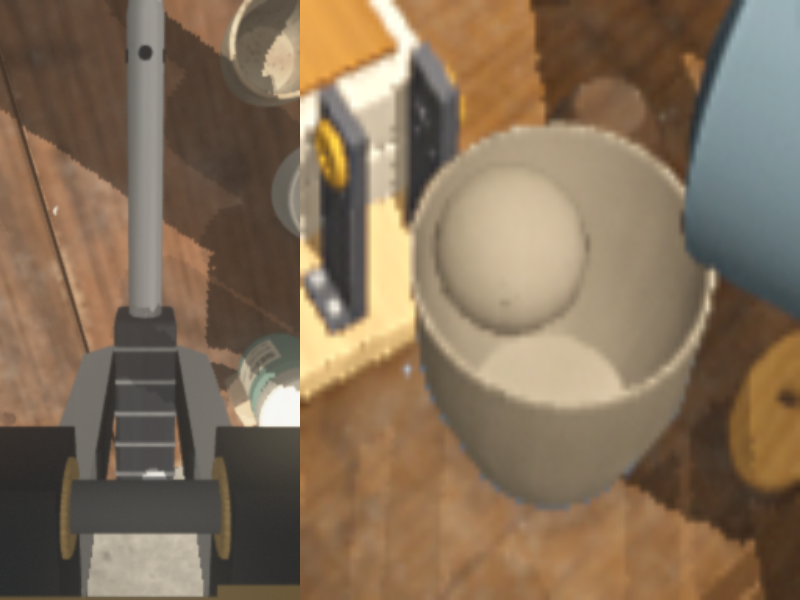

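The pin sits straight along tool x. The bowl's rim is 0.10 m high at (0.359, 0.073) with radius 0.07, so the fingertips at 0.108 m will clear it. I move to the pre-insert pose, with the nose about 20 mm short of the bush.

```bash
python3 -m crank '[[0.097,-0.0765,0,0,0,0,-1],[0.097,-0.0765,0,0,0,0,-1],[0.097,-0.0765,0,0,0,0,-1],[0.097,-0.0765,0,0,0,0,-1],[0.097,-0.0765,0,0,0,0,-1],[0.097,-0.0765,0,0,0,0,-1],[0.097,-0.0765,0,0,0,0,-1],[0,0,0.1,0,0,0,-1],[0,0,0.1,0,0,0,-1],[0,0,0,0,0,0,-1]]'
python3 - <<'E'
from h import *
from workcell import env
s=env.read_state();d=env.get_image("wrist");t=env.get_image("top");c=env.get_image("scene")
np.savez("w5.npz",pos=s["ee_pos"],rot=s["tool_rot"],**d);np.savez("top5.npz",**t);np.savez("scene5.npz",**c)
p=np.array(s["ee_pos"]);print(p,s["tool_rot"],s["time_s"]);R=Ro.from_euler("xyz",s["tool_rot"]).as_matrix()
tip=p+R@[.138,0,-.004];B=clw(-.095,-.035,.112)
print("TCP in clamp",clf(p),"tip exp",tip,clf(tip),"need tool d",R.T@(B-tip))
for n,dd,T in(("top",t,None),("scene",c,None),("wrist",d,wT(load("w5")))):print(n,"tip",proj(dd,tip,T),"bush",proj(dd,B,T))
cv2.imwrite("pics/m5.png",np.hstack([cv2.resize(d["pixels"][0:220,120:340],(400,400)),cv2.resize(t["pixels"][200:270,190:260],(400,400))])[:,:,::-1])
E
```

```text
time_s: 10.35
ee_pos: [0.4097, -0.0971, 0.1035]
tool_rot: [-3.134, -0.002, 1.329]
wrist_force: [-0.3, 0.3, -2.8]
grip_width: 0.231
finger_force: 45.0
[ 0.40966738 -0.09711427  0.10353157] [-3.13370340e+00 -2.12208117e-03  1.32930612e+00] 10.35
TCP in clamp [-0.09974391 -0.19161575] tip exp [0.4426986  0.03686525 0.10782429] [-0.09950672 -0.05362475] need tool d [ 0.01864027  0.00444619 -0.00417137]
top tip [239.28678189 234.27735518] bush [231.93507997 230.27746429]
scene tip [277.58401482 224.33345574] bush [270.23070158 224.66189848]
wrist tip [253.07500864 -26.82232009] bush [262.92791355 -77.36362599]
```

View pics/m5.png

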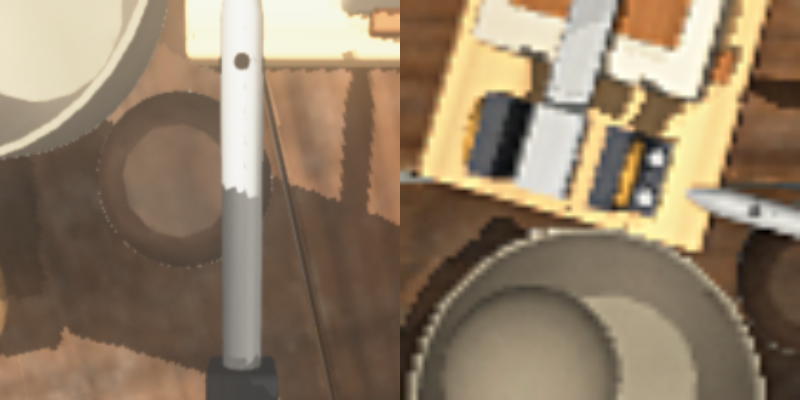

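The nose is about 20 mm short of the bush at top-view pixel (240.7,233.3), and the bush flange is at (232,229.8). I've used my ten pictures, so from here I use numbers only. I'll locate the shank axis by image difference in both fixed views.

```bash
cat > fit.py <<'E'
from h import *
w=load("w5");p=w["pos"];R=Ro.from_euler("xyz",w["rot"]).as_matrix()
tip=p+R@[.138,0,-.004];sh=p+R@[.03,0,-.004]
for n in("top","scene"):
    a=load(n+"0");b=load(n+"5");q=proj(b,tip);r=proj(b,sh);u=(q-r)/np.linalg.norm(q-r);v=np.array([-u[1],u[0]])
    g=cv2.cvtColor(b["pixels"],cv2.COLOR_RGB2HSV)
    df=np.abs(a["pixels"].astype(int)-b["pixels"]).sum(2)
    yy,xx=np.mgrid[:384,:512];P=np.dstack([xx,yy])-r;al=P@u;pe=P@v;L=np.linalg.norm(q-r)
    m=(df>60)&(g[...,1]<70)&(g[...,2]>70)&(abs(pe)<7)&(al>3)&(al<L+8)
    print(n,"L",L.round(1),"px/mm",(L/108).round(3),"n",m.sum(),"tip along max",al[m].max().round(1))
    for lo in np.arange(3,L+8,6):
        k=m&(al>=lo)&(al<lo+6)
        if k.sum()>3: print("  %.0f mean perp %.2f width %.1f"%(lo,pe[k].mean(),k.sum()/6))
    print("  v dir",v.round(2),"unit moves(px/mm): lateral",((proj(b,tip+R@[0,.001,0])-q)@v).round(3),"up",((proj(b,tip+[0,0,.001])-q)@v).round(3))
# bush brass in top & scene
for n in("top","scene"):
    b=load(n+"5");g=cv2.cvtColor(b["pixels"],cv2.COLOR_RGB2HSV);m=cv2.inRange(g,(15,120,120),(30,255,255))
    for y0 in(-.0325,.0325):
        q=proj(b,clw(-.095,y0,.112))
        k=np.zeros_like(m);k[int(q[1])-8:int(q[1])+9,int(q[0])-7:int(q[0])+8]=1
        ys,xs=np.nonzero(m*k);print(n,y0,"pred",q.round(1),"brass n",len(xs),xs.mean() if len(xs) else 0,ys.mean() if len(xs) else 0,(xs.min(),xs.max(),ys.min(),ys.max()) if len(xs) else 0, "top of flange pred",proj(b,clw(-.095,y0,.126)).round(1))
E
python3 fit.py
```

```text
top L 46.8 px/mm 0.434 n 206 tip along max 46.5
  3 mean perp -0.35 width 7.7
  9 mean perp 0.88 width 2.5
  15 mean perp 1.41 width 4.7
  21 mean perp 1.14 width 5.0
  27 mean perp 1.20 width 5.0
  33 mean perp 1.09 width 4.8
  39 mean perp 1.10 width 4.0
  45 mean perp 1.07 width 0.7
  v dir [ 0.26 -0.96] unit moves(px/mm): lateral 0.434 up -0.006
scene L 39.0 px/mm 0.361 n 184 tip along max 39.0
  3 mean perp 1.63 width 5.2
  9 mean perp 1.76 width 4.8
  15 mean perp 1.84 width 6.0
  21 mean perp 1.67 width 5.8
  27 mean perp 1.95 width 5.2
  33 mean perp 1.76 width 3.5
  v dir [-0.38 -0.93] unit moves(px/mm): lateral 0.315 up 0.251
top -0.0325 pred [230.9 230. ] brass n 32 230.53125 228.6875 (np.int64(228), np.int64(237), np.int64(221), np.int64(237)) top of flange pred [230.5 230. ]
top 0.0325 pred [203.8 222.7] brass n 26 201.0 220.5 (np.int64(196), np.int64(209), np.int64(214), np.int64(227)) top of flange pred [203.1 222.5]
scene -0.0325 pred [269.4 225. ] brass n 91 273.05494505494505 223.5054945054945 (np.int64(268), np.int64(276), np.int64(217), np.int64(233)) top of flange pred [269.5 221.1]
scene 0.0325 pred [246.1 234.5] brass n 54 245.7962962962963 235.22222222222223 (np.int64(243), np.int64(249), np.int64(230), np.int64(240)) top of flange pred [246.  230.6]
```

Run:
```python
from h import *
w=load("w5");p=w["pos"];R=Ro.from_euler("xyz",w["rot"]).as_matrix()
for n in("top","scene"):
    a=load(n+"0");b=load(n+"5")
    o=np.arange(-8,9)
    for f in(.06,.08,.1,.12):
        q=proj(b,p+R@[f,0,-.004]);q2=proj(b,p+R@[f+.01,0,-.004]);u=(q2-q)/np.linalg.norm(q2-q);v=np.array([-u[1],u[0]])
        A=[]
        for img in(a,b):
            A.append(np.mean([cv2.remap(img["pixels"],*[np.float32([(q+u*k+v*i)[j] for i in o])[None] for j in(0,1)],cv2.INTER_LINEAR)[0].astype(int) for k in(-2,-1,0,1,2)],0))
        print(n,f);print(" V ",A[1].max(1).astype(int).tolist());print(" S ",(A[1].max(1)-A[1].min(1)).astype(int).tolist());print(" S0",(A[0].max(1)-A[0].min(1)).astype(int).tolist())
```

```text
top 0.06
 V  [70, 69, 66, 62, 57, 51, 48, 62, 78, 92, 93, 90, 61, 56, 58, 60, 61]
 S  [30, 28, 26, 22, 19, 15, 12, 1, 2, 1, 1, 1, 13, 22, 26, 29, 32]
 S0 [31, 30, 29, 29, 27, 24, 24, 22, 20, 20, 20, 21, 26, 29, 30, 32, 33]
top 0.08
 V  [83, 81, 84, 88, 91, 93, 89, 136, 195, 215, 195, 137, 55, 39, 71, 63, 69]
 S  [32, 33, 36, 37, 40, 43, 42, 12, 7, 7, 8, 7, 13, 15, 23, 35, 31]
 S0 [34, 34, 37, 38, 43, 44, 43, 32, 23, 21, 19, 18, 18, 15, 24, 37, 33]
top 0.1
 V  [60, 56, 51, 51, 47, 41, 27, 157, 218, 224, 198, 140, 90, 94, 84, 84, 115]
 S  [26, 25, 23, 23, 22, 19, 13, 9, 10, 8, 7, 4, 35, 60, 41, 18, 63]
 S0 [27, 27, 24, 23, 22, 19, 16, 15, 14, 23, 26, 31, 54, 60, 42, 19, 65]
top 0.12
 V  [105, 96, 100, 104, 99, 87, 86, 151, 208, 229, 204, 139, 78, 81, 116, 123, 99]
 S  [54, 48, 49, 50, 48, 47, 44, 12, 7, 7, 7, 5, 26, 35, 64, 72, 56]
 S0 [45, 46, 52, 52, 49, 46, 50, 55, 51, 54, 60, 61, 40, 33, 66, 74, 58]
scene 0.06
 V  [79, 85, 94, 96, 95, 92, 93, 102, 115, 124, 135, 148, 129, 100, 97, 98, 100]
 S  [42, 46, 51, 52, 52, 52, 53, 38, 13, 10, 12, 13, 26, 53, 60, 58, 60]
 S0 [41, 46, 51, 51, 51, 52, 53, 54, 52, 53, 57, 58, 57, 57, 58, 57, 59]
scene 0.08
 V  [133, 120, 100, 96, 96, 92, 85, 107, 170, 219, 238, 239, 179, 104, 93, 92, 78]
 S  [62, 56, 53, 53, 53, 50, 43, 25, 15, 16, 16, 15, 22, 43, 53, 50, 42]
 S0 [61, 58, 53, 54, 53, 49, 44, 41, 42, 44, 46, 46, 50, 51, 51, 49, 42]
scene 0.1
 V  [94, 92, 97, 96, 91, 88, 89, 110, 168, 217, 235, 221, 175, 102, 94, 98, 98]
 S  [42, 45, 59, 59, 57, 57, 54, 32, 14, 15, 15, 15, 21, 45, 60, 57, 55]
 S0 [42, 45, 58, 59, 57, 54, 54, 56, 54, 53, 57, 58, 56, 57, 63, 67, 68]
scene 0.12
 V  [97, 98, 120, 139, 149, 161, 155, 153, 177, 219, 239, 236, 193, 147, 144, 146, 144]
 S  [55, 60, 71, 84, 94, 103, 96, 64, 20, 14, 15, 15, 32, 76, 93, 89, 80]
 S0 [99, 103, 95, 94, 104, 108, 106, 102, 100, 98, 97, 99, 101, 103, 104, 105, 98]
```

The state was read while the arm was still settling (commanded z is about 0.107, not 0.1035). I'll hold briefly and measure again.

```bash
python3 -m crank '[[0,0,0,0,0,0,-1],[0,0,0,0,0,0,-1],[0,0,0,0,0,0,-1]]' >/dev/null
python3 - <<'E'
from h import *
from workcell import env
t=env.get_image("top");c=env.get_image("scene");s=env.read_state()
np.savez("w5.npz",pos=s["ee_pos"],rot=s["tool_rot"]);np.savez("top5.npz",**t);np.savez("scene5.npz",**c)
p=s["ee_pos"];R=Ro.from_euler("xyz",s["tool_rot"]).as_matrix();tip=p+R@[.138,0,-.004]
print(p,s["tool_rot"],"need tool d",R.T@(clw(-.095,-.035,.112)-tip))
E
python3 fit.py | head -20
```

```text
[ 0.41298133 -0.09914762  0.10735681] [3.14088970e+00 1.33109335e-04 1.32683014e+00] need tool d [ 0.01980536  0.00041901 -0.0006639 ]
top L 47.0 px/mm 0.435 n 211 tip along max 46.4
  3 mean perp -0.13 width 8.3
  9 mean perp 0.19 width 2.3
  15 mean perp 0.81 width 5.0
  21 mean perp 0.59 width 5.2
  27 mean perp 0.53 width 4.8
  33 mean perp 0.49 width 4.7
  39 mean perp 0.56 width 4.2
  45 mean perp 0.57 width 0.7
  v dir [ 0.27 -0.96] unit moves(px/mm): lateral 0.435 up -0.005
scene L 39.0 px/mm 0.361 n 186 tip along max 39.2
  3 mean perp 0.06 width 4.8
  9 mean perp 0.14 width 5.0
  15 mean perp 0.19 width 6.2
  21 mean perp 0.14 width 5.7
  27 mean perp 0.19 width 5.2
  33 mean perp 0.27 width 4.0
  v dir [-0.38 -0.93] unit moves(px/mm): lateral 0.315 up 0.252
top -0.0325 pred [230.9 230. ] brass n 30 230.06666666666666 229.6 (np.int64(227), np.int64(236), np.int64(221), np.int64(237)) top of flange pred [230.5 230. ]
top 0.0325 pred [203.8 222.7] brass n 25 201.2 220.64 (np.int64(196), np.int64(209), np.int64(214), np.int64(227)) top of flange pred [203.1 222.5]
```

Kinematics and both cameras now agree: 0.4 mm lateral and 0.7 mm up. I start the insertion slowly.

```bash
python3 -m crank '[[0.02,0.001,-0.002,0,0,0,-1],[0.02,0,-0.001,0,0,0,-1],[0.02,0,0,0,0,0,-1],[0.02,0,0,0,0,0,-1],[0.02,0,0,0,0,0,-1],[0.02,0,0,0,0,0,-1],[0.02,0,0,0,0,0,-1],[0.02,0,0,0,0,0,-1],[0,0,0,0,0,0,-1]]'
python3 -m crank '[[0.02,0,0,0,0,0,-1],[0.02,0,0,0,0,0,-1],[0,0,0,0,0,0,-1],[0,0,0,0,0,0,-1]]'
```

```text
time_s: 11.8
ee_pos: [0.4227, -0.0597, 0.1077]
tool_rot: [-3.141, -0.0, 1.328]
wrist_force: [-1.0, -0.4, -2.4]
grip_width: 0.232
finger_force: 45.0
time_s: 12.2
ee_pos: [0.4251, -0.0504, 0.1077]
tool_rot: [3.142, 0.0, 1.327]
wrist_force: [0.1, -0.2, -2.2]
grip_width: 0.226
finger_force: 45.0
```

```bash
python3 -m crank '[[0.02,0,0,0,0,0,-1],[0.02,0,0,0,0,0,-1],[0.02,0,0,0,0,0,-1],[0.02,0,0,0,0,0,-1],[0.02,0,0,0,0,0,-1],[0,0,0,0,0,0,-1],[0,0,0,0,0,0,-1]]'
python3 -m crank '[[0.02,0,0,0,0,0,-1],[0.02,0,0,0,0,0,-1],[0.02,0,0,0,0,0,-1],[0.02,0,0,0,0,0,-1],[0.02,0,0,0,0,0,-1],[0,0,0,0,0,0,-1],[0,0,0,0,0,0,-1]]'
```

```text
time_s: 12.9
ee_pos: [0.4311, -0.0261, 0.1077]
tool_rot: [3.142, 0.0, 1.327]
wrist_force: [0.4, 0.3, -4.1]
grip_width: 0.232
finger_force: 45.0
time_s: 13.6
ee_pos: [0.4372, -0.0019, 0.1077]
tool_rot: [3.142, 0.0, 1.327]
wrist_force: [0.5, 0.4, -3.1]
grip_width: 0.233
finger_force: 45.0
```

```bash
python3 -m crank '[[0.02,0,0,0,0,0,-1],[0.02,0,0,0,0,0,-1],[0.02,0,0,0,0,0,-1],[0.02,0,0,0,0,0,-1],[0.02,0,0,0,0,0,-1],[0.012,0,0,0,0,0,-1],[0,0,0,0,0,0,-1],[0,0,0,0,0,0,-1]]'
python3 -m crank '[[0.008,0,0,0,0,0,-1],[0.008,0,0,0,0,0,-1],[0,0,0,0,0,0,-1],[0,0,0,0,0,0,-1]]'
```

```text
time_s: 14.4
ee_pos: [0.4439, 0.0252, 0.1077]
tool_rot: [-3.142, 0.0, 1.327]
wrist_force: [-0.0, 1.0, -2.6]
grip_width: 0.229
finger_force: 45.0
time_s: 14.8
ee_pos: [0.4449, 0.0291, 0.1077]
tool_rot: [3.142, -0.0, 1.327]
wrist_force: [-0.6, -0.2, -2.2]
grip_width: 0.227
finger_force: 45.0
```

```bash
python3 -m crank '[[0.006,0,0,0,0,0,-1],[0.006,0,0,0,0,0,-1],[0,0,0,0,0,0,-1],[0,0,0,0,0,0,-1]]'
python3 -m crank '[[0.006,0,0,0,0,0,-1],[0,0,0,0,0,0,-1],[0,0,0,0,0,0,-1]]'
```

```text
time_s: 15.2
ee_pos: [0.4456, 0.032, 0.1077]
tool_rot: [3.142, -0.0, 1.327]
wrist_force: [0.1, -0.2, -2.8]
grip_width: 0.232
finger_force: 45.0
time_s: 15.5
ee_pos: [0.446, 0.0334, 0.1077]
tool_rot: [-3.142, -0.0, 1.327]
wrist_force: [-1.3, 0.1, -2.4]
grip_width: 0.233
finger_force: 45.0
```

Still free. I continue until the shoulder touches.

```bash
python3 -m crank '[[0.006,0,0,0,0,0,-1],[0,0,0,0,0,0,-1],[0,0,0,0,0,0,-1]]'
python3 -m crank '[[0.006,0,0,0,0,0,-1],[0,0,0,0,0,0,-1],[0,0,0,0,0,0,-1]]' | grep -E 'pos|force'
python3 -m crank '[[0.006,0,0,0,0,0,-1],[0,0,0,0,0,0,-1],[0,0,0,0,0,0,-1]]' | grep -E 'pos|force'
```

```text
time_s: 15.8
ee_pos: [0.4461, 0.0339, 0.1077]
tool_rot: [-3.141, 0.003, 1.327]
wrist_force: [-2.0, -4.6, -2.0]
grip_width: 0.227
finger_force: 45.0
ee_pos: [0.4461, 0.034, 0.1078]
wrist_force: [-4.3, -10.7, 0.1]
finger_force: 45.0
ee_pos: [0.4462, 0.0341, 0.1078]
wrist_force: [-6.0, -16.2, 1.1]
finger_force: 45.0
```

The shoulder has met the bush: the arm stops at 135 to 137 mm of travel (134.8 expected) with force rising along the pin. I ease the push slightly, check the nose on the left numerically, and hand in if it's good.

```bash
python3 -m crank '[[-0.005,0,0,0,0,0,-1],[0,0,0,0,0,0,-1],[0,0,0,0,0,0,-1],[0,0,0,0,0,0,-1]]'
python3 - <<'E'
from h import *
from workcell import env
for n in("top","scene"):
    a=load(n+"0");b=env.get_image(n);df=np.abs(a["pixels"].astype(int)-b["pixels"]).sum(2)
    print(n,[int(df[tuple(proj(b,clw(-.095,y,.112)).round().astype(int)[::-1])]) for y in(.045,.055,.065,.07,.075,.078,.084,.095)])
    for q,h in(((.606,-.181),.06),((.62,-.264),.06),((.658,.265),.045)):
        u,v=proj(b,[*q,h]).astype(int);print("  bystander diff",int(df[v-10:v+10,u-10:u+10].mean()))
E
```

```text
time_s: 16.8
ee_pos: [0.4461, 0.034, 0.1078]
tool_rot: [-3.141, 0.006, 1.328]
wrist_force: [-2.6, -11.4, -0.2]
grip_width: 0.225
finger_force: 45.0
top [224, 266, 438, 441, 399, 437, 178, 21]
  bystander diff 83
  bystander diff 11
  bystander diff 9
scene [329, 103, 141, 307, 331, 321, 19, 3]
  bystander diff 178
  bystander diff 155
  bystander diff 5
```

The nose reaches about 80 mm on the left, which is 45 mm beyond the bush and as expected.

```bash
python3 -c "
from workcell import env
print(env.sign_off())"
```

```text
the job is handed in; nothing more can be done
None
```

I handed the job in at about 17 s of robot time: the bar is down on its stop, and the pin is through both bushes with its shoulder on the right-hand one, its nose about 45 mm out on the left, and still gripped at 45 N. I saw no sign of contact with the cups or pot, but the final views did not confirm the two cups' positions, and the hand-in returned no verdict.

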